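Find and ease the gib lock that pinches the drive slide

ROBOT

A 6-joint arm with a two-finger parallel gripper is mounted at the origin on a cart in front of the work surface, level with it; the furniture and walls round the work are solid. World frame = base frame: x ahead of the robot, y to its left, z up, the work surface at z = 0. Lengths are in m, angles in rad, forces in N, time in s.
With the tool pointing down it reaches from about 0.225 to 0.875 m from the base axis. Payload 3.4 kg.
Tool frame: the origin (TCP) lies at the very end of the fingers, on their centre line; the grasp point (between the pads) lies 19 mm behind it; z points along the fingers, y is the line along which they close (so a half turn about z gives the same grasp; the last joint's range is limited). The gripper opens to 85 mm and grips with 20 to 120 N. Pads are 22 mm wide; open, the fingers measure 114 mm over their backs; the gripper's body (76 mm by 85 mm) begins 54 mm behind the grasp point. The pads swing forward as they close: fully open they stand 13 mm farther back than shut.
Start: joints at [-1.31, 0.276, 1.505, -0, 1.361, -0.121], TCP at [0.214, -0.534, 0.21] pointing down, gripper open.
Joint ranges: [-2.89, 2.89], [-0.75, 2.08], [0.22, 2.7], [-1.18, 4.32], [0.11, 2.71], [-2.7, 2.7]. Speed limits (rad/s): [2.57, 2.57, 3.14, 3.14, 3.14, 3.14].

INTERFACE

Orientations are given as a unit quaternion [w, x, y, z].
In Python, from rig import manip, get_image, camera_info gives the robot as it stands. The module is installed in compiled form; this text tells all that it offers.
- The arm moves only by the shell command python3 -m crank 'ROWS' [FORCE]. ROWS is a JSON object of lists of equal length, an entry for each row: "translation": the shift along the tool's x, y, z in mm, a list of three; "roll": the turn about the tool's z in rad; "fingers": the opening, from 0 (shut) to 1 (fully open). A call has 1 to 8 rows; each row shifts and turns the commanded pose from where the row before left it, along the tool's axes as they then stand; what a row does not reach is not made up. A row lasts 1/10 s, in which the tool goes at most 50 mm and 8.59 degrees, less where a joint would pass 70% of its speed; a pose out of reach is approached as far as the arm can. A call is refused whole if a number of a shift passes 50 or a number of a turn 0.15, either way. A call with a gripper value outside its range is refused whole. The fingers move at their own pace and stop on an object; FORCE is the grip in N (left out, the last holds). Time passes only in rows, so rows that do not move let the fingers close. It gives the time, the measured TCP pose, the force, the opening and the grip force at its end, in the units of the state.
- manip.get_state(): the state, without advancing time (a new reading comes with each control period).
- get_image(name): name is "scene" or "top"; returns the picture (480x640x3 uint8, blue, green, red); there is no depth.
- camera_info(name): a dict with "mtx" (3x3 intrinsics, pixels), "rvec" (rotation vector, rad) and "tvec" (3), from world to camera coordinates, as OpenCV has them. Camera axes: x right, y down, z forward; pixel columns grow to the right and rows downward; lengths in m; the calibration is good to about 2 mm. A picture is of the moment at which its call begins. camera_info takes no time and is no camera call.
- manip.sign_off(): hands the job in; it is judged then, once.
The state is a dict: "clock": time; "qpos": joint angles; "qd": joint speeds; "effort": joint torques, N m; "position": TCP position; "ee_rot": TCP orientation; "contact_force": force on the tool from outside, world axes, zero at the start; "moment": the same for the moment, N m; "width": finger opening in m; "gripper_force": force on a finger pad.
Only numpy, scipy, OpenCV 4.12 (cv2) and the standard library are available. Lean on these libraries where they do the work, as an engineer would, in place of code of your own. Each camera call takes 0.05 s, during which the arm holds its last target. There are 200 camera calls.

TASK

The slide that carries the disk drive towards the microscope binds because one of its three red gib locks is pinching it, and you cannot see which. By its black handle run the carriage gently to the right until you feel it go tight, without forcing it through, back it off a centimetre or two so that nothing is loaded, and then ease only the lock at that tight spot by a full quarter turn clockwise. Then run the carriage fully home against the rubber buffer at the right-hand end, let go, and leave the other two locks and the things around as they are.

Things in the scene. Friction and masses are not known exactly. Their poses are not given: they have to be found in the camera images.
- bed: Fixed slide bed on the bench: base plate 330 x 160 mm, 12 mm high, end blocks to 38 mm. Origin: on the carriage's centre line, half way along, at bench height. x = travel towards home (to the robot's right), y = away from the robot, z up. Three locks stand on its near side, 82 mm from the centre line, at x = 15 (left), 65 (middle), 115 mm (right).
- carriage (a joint): Travel of the carriage along the bed's x (m): starts between 0 and 0.025, meets the rubber buffer at 0.160, hard stop 0.166. About 1.2 N of drag; stays where it is left. At the pinching lock it starts to go tight at about 0.043 (left), 0.093 (middle) or 0.143 (right), rising 5 N per mm; 4 N is a clear tight spot, over 15 N is forcing. No resistance at the other two, nor at an eased lock.
- carriage_handle (a point): Middle of the top of the carriage's handle: upright black block with a blue strip on top, 12 mm thick along the travel, 46 mm wide across it, 37 to 83 mm above the bench. Pinch it from above with the fingers closing along the bed's x. The drive ahead of it begins 20 mm from the handle's face, top 47 mm above the bench.
- carriage_nose: The carriage's dark steel front plate, 6 x 88 x 14 mm, with a brass roller at its near corner; only this meets the gib shoes and the buffer (18 mm rubber on the right end block, about 2 N per mm). Origin: middle of its front face, 28 mm above the bench, 102 mm ahead of the handle along the bed's x; the roller's axis is 5 mm behind and 46 mm nearer.
- lock_left_grip (a point): Grip point of the left gib lock, on its vertical turning axis, 62 mm above the bench: a red upright wing 36 long x 10 thick x 24 mm tall (48 to 72 mm above the bench), over a steel hub and a grey housing 30 mm wide, 36 mm high. Locked, the wing stands across the bed: pinch it from above, fingers closing along the bed's x; 40 mm free to the next wing.
- lock_middle_grip (a point): Grip point of the middle gib lock, on its vertical turning axis, 62 mm above the bench: a red upright wing 36 long x 10 thick x 24 mm tall (48 to 72 mm above the bench), over a steel hub and a grey housing 30 mm wide, 36 mm high. Locked, the wing stands across the bed: pinch it from above, fingers closing along the bed's x; 40 mm free to the next wing.
- lock_right_grip (a point): Grip point of the right gib lock, on its vertical turning axis, 62 mm above the bench: a red upright wing 36 long x 10 thick x 24 mm tall (48 to 72 mm above the bench), over a steel hub and a grey housing 30 mm wide, 36 mm high. Locked, the wing stands across the bed: pinch it from above, fingers closing along the bed's x; 40 mm free to the next wing.
- lock_left (a joint): Turn of the left lock: 0 = locked (as found), 1.57 rad = fully eased, a quarter turn clockwise seen from above, at a stop. It turns with about 0.05 N m and stays where it is left.
- lock_middle (a joint): Turn of the middle lock: 0 = locked (as found), 1.57 rad = fully eased, a quarter turn clockwise seen from above, at a stop. It turns with about 0.05 N m and stays where it is left.
- lock_right (a joint): Turn of the right lock: 0 = locked (as found), 1.57 rad = fully eased, a quarter turn clockwise seen from above, at a stop. It turns with about 0.05 N m and stays where it is left.
- drive_open: Bystander: opened 3.5 inch disk drive, 108 x 147 x 26 mm, left of the slide. Origin under its middle.
- petri_dish: Bystander: small clear dish, 61 mm across, 13 mm high, at the right front of the bench. Origin under its middle.
- clear_cup: Bystander: small clear cup, 35 x 35 x 24 mm, behind the slide. Origin under its middle.

How it is judged:
By the outcome, as a careful person would: the job done as asked, in the order asked, and still so for the second after the job is handed in, with the robot touching nothing.
It also fails if it takes over 72 s, if anything falls off the work surface, if the arm or the gripper's body presses on something with over 40 N, if the wrist force passes 120 N, or if a joint passes its speed limit or range.

## Working session

There is one attempt and no reset: what is moved stays moved. The work goes in short steps, Python scripts to look and compute and a shell command to move; the robot and the scene stay as the last step left them, time stands still between calls to the robot, and variables do not carry over. Pictures are saved under pics/ and viewed, at most 10 in all, crops included, and the job is handed in when it is done.

```bash
mkdir -p pics; python3 - <<'E'
from rig import manip,get_image,camera_info
import cv2
for n in("scene","top"):
    cv2.imwrite(f"pics/{n}0.png",get_image(n)); c=camera_info(n); print(n,c)
print(manip.get_state())
E
```

```text
scene {'mtx': array([[584.92166854,   0.        , 317.09827147],
       [  0.        , 584.92166854, 238.46592445],
       [  0.        ,   0.        ,   1.        ]]), 'rvec': array([ 0.7182879 , -2.561856  ,  1.22786726]), 'tvec': array([0.62062083, 0.16616629, 1.40856129])}
top {'mtx': array([[504.9630441 ,   0.        , 318.42565949],
       [  0.        , 504.9630441 , 247.15306537],
       [  0.        ,   0.        ,   1.        ]]), 'rvec': array([ 2.14882175, -2.18446074,  0.13084019]), 'tvec': array([0.1499298 , 0.60656595, 1.43690551])}
{'clock': 0.1, 'qpos': array([-1.31001642e+00,  2.76522943e-01,  1.50600550e+00, -2.76613570e-05,
        1.36073049e+00, -1.21025336e-01]), 'qd': array([-2.99363127e-05, -1.76633258e-03, -2.26481721e-03, -1.89272591e-03,
       -1.73464264e-03,  3.81788365e-04]), 'effort': array([ 9.69809771e-04, -4.17696154e+01, -2.46405315e+01, -1.28933275e-04,
        5.80027787e-03, -2.42479040e-06]), 'position': array([ 0.21408001, -0.53310324,  0.20913169]), 'ee_rot': array([-8.30162206e-04,  9.81832477e-01,  1.89747974e-01, -7.16614034e-05]), 'contact_force': array([ 0.3611205 ,  0.31788509, -0.13941988]), 'moment': array([ 0.06144911, -0.00263569,  0.02078562]), 'gripper_force': 0.0, 'width': 0.08578542845040078}
```

View pics/scene0.png

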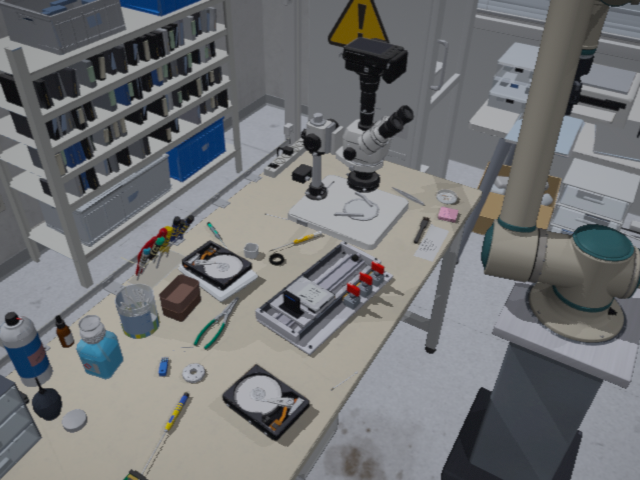

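View pics/top0.png

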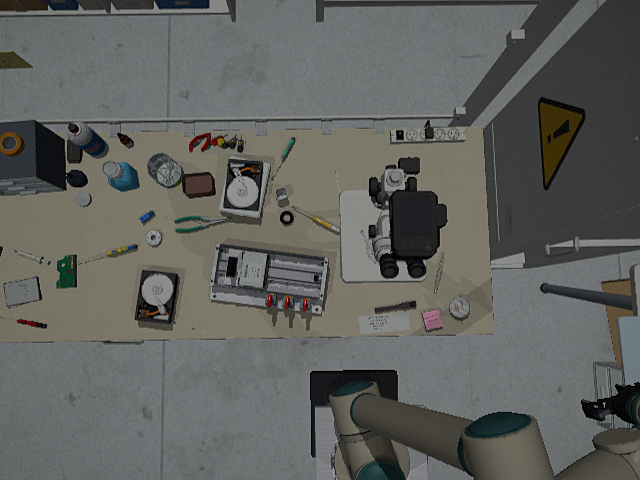

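The top view shows the bed spanning about (210–328, 243–315), with the handle near (232, 268) and the red wings near (270, 300), (288, 302) and (305, 304). I'll enlarge both views.

```bash
python3 - <<'E'
import cv2
a=cv2.imread("pics/top0.png")[235:330,205:335]; cv2.imwrite("pics/topc.png",cv2.resize(a,None,fx=6,fy=6,interpolation=cv2.INTER_CUBIC))
a=cv2.imread("pics/scene0.png")[235:355,250:400]; cv2.imwrite("pics/scenec.png",cv2.resize(a,None,fx=5,fy=5,interpolation=cv2.INTER_CUBIC))
E
```

```text
(no output)
```

View pics/topc.png

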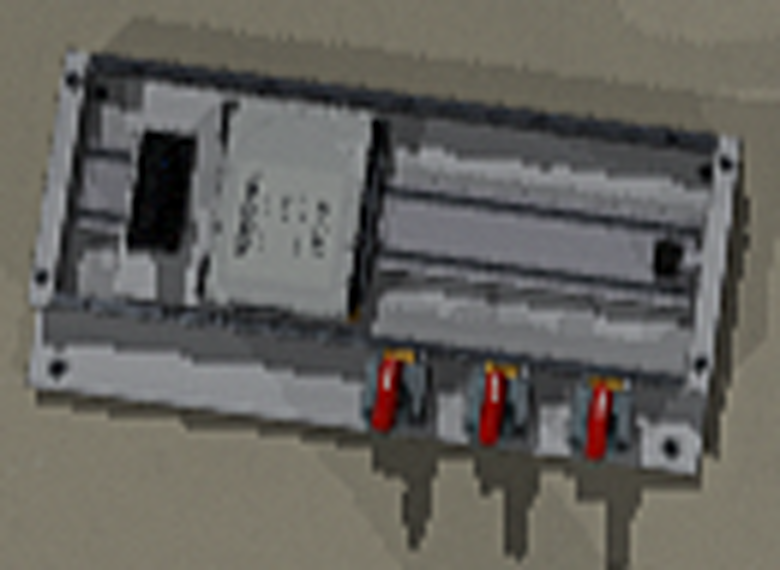

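View pics/scenec.png

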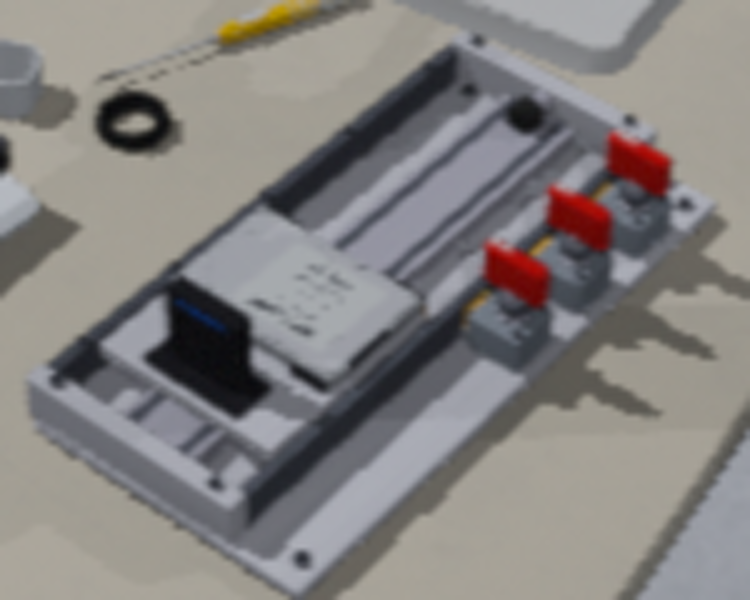

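The crops show the wing faces centred at about (517,275), (580,220) and (640,165) in the scene crop. The end-block screws are at (72,78), (40,277), (727,162) and (700,363) in the top crop, and the handle's top centre is at about (212,308) in the scene crop. Next I'll fit the bed pose to these.

```bash
cat > fit.py <<'E'
import numpy as np,cv2
from rig import camera_info
from scipy.optimize import least_squares
C={n:camera_info(n) for n in("top","scene")}
def proj(n,P):
    c=C[n]; return cv2.projectPoints(np.float64(P).reshape(-1,3),c["rvec"],c["tvec"],c["mtx"],None)[0][:,0]
def T(p,P):
    c,s=np.cos(p[2]),np.sin(p[2]); P=np.float64(P)
    return np.c_[p[0]+c*P[:,0]-s*P[:,1],p[1]+s*P[:,0]+c*P[:,1],P[:,2]]
E
cat > f1.py <<'E'
from fit import *
tp=np.array([[72,78],[40,277],[727,162],[700,363],[388,395],[492,405],[598,420]])/6+[205,235]
sp=np.array([[517,275],[580,220],[640,165],[212,308]])/5+[250,235]
def res(p):
    s,xs,h=p[3:]
    A=[[-xs,s,.038],[-xs,-s,.038],[xs,s,.038],[xs,-s,.038]]+[[x,-.082,.070] for x in(.015,.065,.115)]
    B=[[x-.005,-.082,.060] for x in(.015,.065,.115)]+[[h,0,.083]]
    return np.r_[(proj("top",T(p,A))-tp).ravel(),(proj("scene",T(p,B))-sp).ravel()]
r=least_squares(res,[.5,.2,-1.5,.07,.157,-.1]); p=r.x
print(p.round(4)); print(r.fun.reshape(-1,2).round(1))
print(T(p,[[p[5],0,.083],[.015,-.082,.062],[.065,-.082,.062],[.115,-.082,.062]]).round(4))
for n in C: print(n,(-cv2.Rodrigues(C[n]["rvec"])[0].T@C[n]["tvec"]).round(3))
E
python3 f1.py
```

```text
[ 0.5387  0.2838 -1.7121  0.0486  0.1596 -0.1138]
[[-0.3  0.5]
 [ 0.1  0.6]
 [-0.2  0.2]
 [ 0.1  0.2]
 [-0.3  0.1]
 [-0.   0.6]
 [ 0.   0.4]
 [-0.  -0.2]
 [-0.2 -0.5]
 [-0.3 -0.3]
 [-0.9 -1.1]]
[[0.5547 0.3965 0.083 ]
 [0.4554 0.2805 0.062 ]
 [0.4483 0.231  0.062 ]
 [0.4413 0.1815 0.062 ]]
top [0.443 0.152 1.495]
scene [0.045 1.177 1.005]
```

The fit is good to about 1 px. The bed's x axis points at −1.712 rad in the world. I'll go round the microscope on the near side, and use the half-turned grasp so the last joint has room for the quarter turn.

```bash
python3 -m crank '{"translation":[[12,-34,0],[12,-34,0],[12,-34,0],[12,-34,0],[12,-34,0],[12,-34,0],[12,-34,0],[12,-34,0]],"roll":[0,0,0,0,0,0,0,0],"fingers":[1,1,1,1,1,1,1,1]}'
python3 -m crank '{"translation":[[17,-27,0],[17,-27,0],[17,-27,0],[17,-27,0],[17,-27,0],[17,-27,0],[17,-27,0],[17,-27,0]],"roll":[0,0,0,0,0,0,0,0],"fingers":[1,1,1,1,1,1,1,1]}'
```

```text
clock: 0.9
position: [0.2016, -0.2437, 0.2095]
ee_rot: [-0.0, 0.982, 0.189, -0.0]
contact_force: [0.6, -0.2, -0.6]
width: 0.0853
gripper_force: 0.0
clock: 1.7
position: [0.2474, 0.007, 0.2098]
ee_rot: [0.0, 0.982, 0.19, 0.0]
contact_force: [1.0, 0.2, -0.6]
width: 0.0858
gripper_force: 0.0
```

```bash
python3 -m crank '{"translation":[[17,-27,0],[17,-27,0],[17,-27,0],[17,-27,0],[17,-27,0],[17,-27,0],[17,-27,0],[17,-27,0]],"roll":[0,0,0,0,0,0,0,0],"fingers":[1,1,1,1,1,1,1,1]}'
python3 -m crank '{"translation":[[0,0,0],[0,0,0],[0,0,0],[0,0,0],[0,0,0],[0,0,0],[0,0,0],[0,0,0]],"roll":[-0.145,-0.145,-0.145,-0.145,-0.145,-0.145,-0.145,-0.145],"fingers":[1,1,1,1,1,1,1,1]}'
python3 -m crank '{"translation":[[0,0,0],[0,0,0],[0,0,0],[0,0,0],[0,0,0],[0,0,0],[0,0,0],[0,0,0]],"roll":[-0.145,-0.145,-0.145,-0.145,-0.145,-0.145,-0.145,-0.145],"fingers":[1,1,1,1,1,1,1,1]}'
python3 -m crank '{"translation":[[0,0,0],[0,0,0],[0,0,0]],"roll":[-0.145,-0.145,0],"fingers":[1,1,1]}'
cat > st.py <<'E'
from rig import manip
import numpy as np
s=manip.get_state(); q=s["ee_rot"]; P=s["position"]
from scipy.spatial.transform import Rotation as R
M=R.from_quat(np.r_[q[1:],q[0]]).as_matrix()
b=np.array([.5387,.2838]); th=-1.7121; ex=np.array([np.cos(th),np.sin(th)]); ey=np.array([-ex[1],ex[0]])
d=P[:2]-b; F=s["contact_force"][:2]
print("t",s["clock"],"pos",P.round(4),"bed xy mm",(1e3*d@ex).round(1),(1e3*d@ey).round(1),"F bed",(F@ex).round(1),(F@ey).round(1),s["contact_force"][2].round(1))
print("toolx heading",np.arctan2(M[1,0],M[0,0]).round(4),"want",(th-np.pi/2+2*np.pi).round(4),"q",s["qpos"].round(2),"w",s["width"].round(4),"g",s["gripper_force"].round(1),"Mz",s["moment"][2].round(3))
E
python3 st.py
```

```text
clock: 2.5
position: [0.2931, 0.2581, 0.2096]
ee_rot: [0.0, 0.982, 0.19, -0.0]
contact_force: [0.7, -0.7, 0.6]
width: 0.0855
gripper_force: 0.0
clock: 3.3
position: [0.2931, 0.2566, 0.2095]
ee_rot: [-0.0, 0.715, 0.699, -0.0]
contact_force: [-0.9, -0.6, 0.4]
width: 0.0852
gripper_force: 0.0
clock: 4.1
position: [0.2931, 0.2566, 0.2095]
ee_rot: [-0.0, 0.215, 0.977, -0.0]
contact_force: [-0.4, -0.3, -0.0]
width: 0.0854
gripper_force: 0.0
clock: 4.4
position: [0.2931, 0.2566, 0.2096]
ee_rot: [-0.0, 0.075, 0.997, -0.0]
contact_force: [0.4, -0.2, -0.8]
width: 0.0852
gripper_force: 0.0
t 4.4 pos [0.2931 0.2566 0.2096] bed xy mm 61.5 -239.3 F bed 0.1 0.5 -0.8Traceback (most recent call last):
  File "st.py", line 9, in <module>
    print("toolx heading",np.arctan2(M[1,0],M[0,0]).round(4),"want",(th-np.pi/2+2*np.pi).round(4),"q",s["qpos"].round(2),"w",s["width"].round(4),"g",s["gripper_force"].round(1),"Mz",s["moment"][2].round(3))
                                                                    ^^^^^^^^^^^^^^^^^^^^^^^^^^
AttributeError: 'float' object has no attribute 'round'
```

```bash
sed -i 's/(th-np.pi\/2+2\*np.pi).round(4)/3.0003/' st.py
python3 -m crank '{"translation":[[-30,22,0],[-30,22,0],[-30,22,0],[-30,22,0],[-30,22,0],[-30,22,0],[-30,22,0],[-30,22,0]],"roll":[-0.009,0,0,0,0,0,0,0],"fingers":[1,1,1,1,1,1,1,1]}'
python3 -m crank '{"translation":[[0,0,35],[0,0,35],[0,0,10],[0,0,0]],"roll":[0,0,0,0],"fingers":[1,1,1,1]}'
python3 st.py
python3 - <<'E'
from rig import get_image
import cv2
a=get_image("scene")[200:320,240:390]; cv2.imwrite("pics/s1.png",cv2.resize(a,None,fx=5,fy=5,interpolation=cv2.INTER_CUBIC))
E
```

```text
clock: 5.2
position: [0.5571, 0.3977, 0.2092]
ee_rot: [-0.0, 0.072, 0.997, -0.0]
contact_force: [0.9, 0.7, -0.2]
width: 0.0854
gripper_force: 0.0
clock: 5.6
position: [0.5546, 0.3963, 0.1276]
ee_rot: [-0.002, 0.071, 0.997, -0.001]
contact_force: [0.1, -0.5, 0.3]
width: 0.0855
gripper_force: 0.0
t 5.6 pos [0.5546 0.3963 0.1276] bed xy mm -113.6 -0.1 F bed 0.5 0.2 0.3Traceback (most recent call last):
  File "st.py", line 9, in <module>
    print("toolx heading",np.arctan2(M[1,0],M[0,0]).round(4),"want",3.0003,"q",s["qpos"].round(2),"w",s["width"].round(4),"g",s["gripper_force"].round(1),"Mz",s["moment"][2].round(3))
                                                                                                      ^^^^^^^^^^^^^^^^
AttributeError: 'float' object has no attribute 'round'
```

View pics/s1.png

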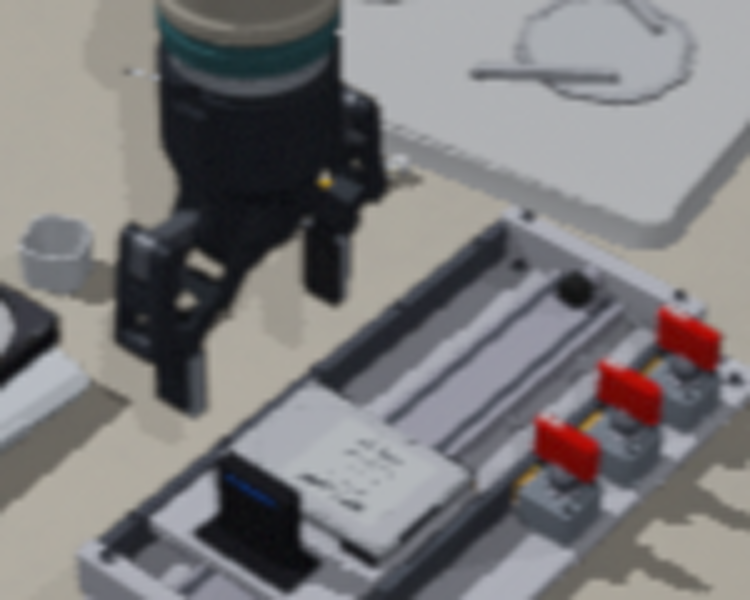

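The fingers straddle the handle, with tips at about (185,405) and (325,300). The handle's top edge runs from about (222,460) to (300,497). I'll check that against the model.

```bash
sed -i 's/"w",s\["width"\].round(4),"g",s\["gripper_force"\].round(1),"Mz",s\["moment"\]\[2\].round(3)/"w",s["width"],"g",s["gripper_force"],"Mz",s["moment"][2]/' st.py; python3 - <<'E'
from fit import *
p=[.5387,.2838,-1.7121]
h=-.1138
for P in ([h,0,.083],[h-.006,.023,.083],[h-.006,-.023,.083],[h+.006,-.023,.083],[h-.006,0,.06],[h,0,.14],[h-.05,0,.14],[h+.05,0,.14]):
    print(P,((proj("scene",T(p,[P]))[0]-[240,200])*5).round())
E
python3 st.py
```

```text
[-0.1138, 0, 0.083] [257. 477.]
[-0.1198, 0.023, 0.083] [210. 461.]
[-0.1198, -0.023, 0.083] [288. 508.]
[-0.10779999999999999, -0.023, 0.083] [306. 494.]
[-0.1198, 0, 0.06] [249. 521.]
[-0.1138, 0, 0.14] [256. 383.]
[-0.1638, 0, 0.14] [179. 445.]
[-0.0638, 0, 0.14] [330. 325.]
t 5.65 pos [0.5558 0.397  0.1298] bed xy mm -114.5 1.0 F bed -0.7 0.4 0.7
toolx heading 2.9995 want 3.0003 q [ 0.52  0.48  1.38 -0.    1.28 -0.91] w 0.08539347479531426 g 0.0 Mz 0.02435539628090363
```

```bash
python3 -m crank '{"translation":[[0,0,30],[0,0,30],[0,0,14],[0,0,0],[0,0,0],[0,0,0],[0,0,0],[0,0,0]],"roll":[0,0,0,0,0,0,0,0],"fingers":[1,1,1,0.5,0.4,0.3,0.2,0]}' 30
python3 -m crank '{"translation":[[0,0,0],[0,0,0],[0,0,0]],"roll":[0,0,0],"fingers":[0,0,0]}'; python3 st.py
```

```text
clock: 6.45
position: [0.5564, 0.3968, 0.057]
ee_rot: [0.001, 0.07, 0.998, -0.0]
contact_force: [0.3, -1.2, 1.1]
width: 0.0122
gripper_force: 0.8
clock: 6.75
position: [0.5565, 0.3973, 0.0571]
ee_rot: [0.001, 0.07, 0.998, 0.0]
contact_force: [0.1, -1.8, 6.2]
width: 0.0106
gripper_force: 31.7
t 6.75 pos [0.5565 0.3973 0.0571] bed xy mm -114.8 1.7 F bed 1.8 0.3 6.2
toolx heading 3.0007 want 3.0003 q [ 0.52  0.54  1.47 -0.    1.13 -0.91] w 0.010564919253734754 g 31.691574454307556 Mz -0.06762365218344403
```

The handle is gripped, with the carriage at about q = 12 mm. I'm running it gently right towards the left lock's zone.

```bash
python3 -m crank '{"translation":[[0,-4,0],[0,-4,0],[0,-4,0],[0,-4,0],[0,-4,0],[0,0,0]],"roll":[0,0,0,0,0,0],"fingers":[0,0,0,0,0,0]}' >/dev/null; python3 st.py
for i in 1; do python3 -m crank '{"translation":[[0,-2,0],[0,-2,0],[0,-1,0],[0,0,0]],"roll":[0,0,0,0],"fingers":[0,0,0,0]}' >/dev/null; python3 st.py; done
```

```text
t 7.35 pos [0.5536 0.3776 0.0571] bed xy mm -95.0 1.5 F bed -0.3 -0.9 6.4
toolx heading 3.0003 want 3.0003 q [ 0.49  0.52  1.5   0.    1.11 -0.94] w 0.01067928139573855 g 31.716243624687195 Mz -0.0520813300367369
t 7.75 pos [0.553  0.3733 0.0571] bed xy mm -90.6 1.5 F bed -0.1 -0.5 4.7
toolx heading 3.0004 want 3.0003 q [ 0.49  0.52  1.51  0.    1.11 -0.94] w 0.010915830705404637 g 31.685673594474792 Mz -0.035813332258379266
```

```bash
python3 -m crank '{"translation":[[0,-1,0],[0,0,0]],"roll":[0,0],"fingers":[0,0]}' >/dev/null; python3 st.py
python3 -m crank '{"translation":[[0,-1,0],[0,0,0]],"roll":[0,0],"fingers":[0,0]}' >/dev/null; python3 st.py
```

```text
t 7.95 pos [0.5528 0.3724 0.0571] bed xy mm -89.7 1.5 F bed -0.9 -0.9 5.9
toolx heading 3.0004 want 3.0003 q [ 0.49  0.52  1.51  0.    1.11 -0.94] w 0.011006564995101662 g 31.68225646018982 Mz -0.0026490687387016112
t 8.15 pos [0.5527 0.3714 0.0571] bed xy mm -88.7 1.5 F bed -1.1 -1.0 5.9
toolx heading 3.0004 want 3.0003 q [ 0.49  0.52  1.52  0.    1.11 -0.94] w 0.010751632990769365 g 31.68269634246826 Mz -0.09713580864928126
```

```bash
echo 'import sys
sys.exit(abs(F@ex)>3)' >> st.py
sed -i 's/^print("toolx/if len(__import__("sys").argv)<2: print("toolx/' st.py
python3 -m crank '{"translation":[[0,-1,0],[0,0,0]],"roll":[0,0],"fingers":[0,0]}' >/dev/null; python3 st.py 1 && python3 -m crank '{"translation":[[0,-1,0],[0,0,0]],"roll":[0,0],"fingers":[0,0]}' >/dev/null; python3 st.py 1 && python3 -m crank '{"translation":[[0,-1,0],[0,0,0]],"roll":[0,0],"fingers":[0,0]}' >/dev/null; python3 st.py 1 && python3 -m crank '{"translation":[[0,-1,0],[0,0,0]],"roll":[0,0],"fingers":[0,0]}' >/dev/null; python3 st.py 1 && python3 -m crank '{"translation":[[0,-1,0],[0,0,0]],"roll":[0,0],"fingers":[0,0]}' >/dev/null; python3 st.py 1 && python3 -m crank '{"translation":[[0,-1,0],[0,0,0]],"roll":[0,0],"fingers":[0,0]}' >/dev/null; python3 st.py 1 && python3 -m crank '{"translation":[[0,-1,0],[0,0,0]],"roll":[0,0],"fingers":[0,0]}' >/dev/null; python3 st.py 1 && python3 -m crank '{"translation":[[0,-1,0],[0,0,0]],"roll":[0,0],"fingers":[0,0]}' >/dev/null; python3 st.py 1
```

```text
t 8.35 pos [0.5526 0.3704 0.0571] bed xy mm -87.7 1.5 F bed -1.3 -1.8 5.8
t 8.35 pos [0.5526 0.3704 0.0571] bed xy mm -87.7 1.5 F bed -1.3 -1.8 5.8
t 8.35 pos [0.5526 0.3704 0.0571] bed xy mm -87.7 1.5 F bed -1.3 -1.8 5.8
t 8.35 pos [0.5526 0.3704 0.0571] bed xy mm -87.7 1.5 F bed -1.3 -1.8 5.8
t 8.35 pos [0.5526 0.3704 0.0571] bed xy mm -87.7 1.5 F bed -1.3 -1.8 5.8
t 8.35 pos [0.5526 0.3704 0.0571] bed xy mm -87.7 1.5 F bed -1.3 -1.8 5.8
t 8.35 pos [0.5526 0.3704 0.0571] bed xy mm -87.7 1.5 F bed -1.3 -1.8 5.8
t 8.35 pos [0.5526 0.3704 0.0571] bed xy mm -87.7 1.5 F bed -1.3 -1.8 5.8False
False
False
False
False
False
False
False
```

```bash
sed -i 's/sys.exit(abs(F@ex)>3)/sys.exit(int(abs(F@ex)>3))/' st.py
set -e
python3 -m crank '{"translation":[[0,-1,0],[0,0,0]],"roll":[0,0],"fingers":[0,0]}' >/dev/null; python3 st.py 1
python3 -m crank '{"translation":[[0,-1,0],[0,0,0]],"roll":[0,0],"fingers":[0,0]}' >/dev/null; python3 st.py 1
python3 -m crank '{"translation":[[0,-1,0],[0,0,0]],"roll":[0,0],"fingers":[0,0]}' >/dev/null; python3 st.py 1
python3 -m crank '{"translation":[[0,-1,0],[0,0,0]],"roll":[0,0],"fingers":[0,0]}' >/dev/null; python3 st.py 1
python3 -m crank '{"translation":[[0,-1,0],[0,0,0]],"roll":[0,0],"fingers":[0,0]}' >/dev/null; python3 st.py 1
python3 -m crank '{"translation":[[0,-1,0],[0,0,0]],"roll":[0,0],"fingers":[0,0]}' >/dev/null; python3 st.py 1
python3 -m crank '{"translation":[[0,-1,0],[0,0,0]],"roll":[0,0],"fingers":[0,0]}' >/dev/null; python3 st.py 1
python3 -m crank '{"translation":[[0,-1,0],[0,0,0]],"roll":[0,0],"fingers":[0,0]}' >/dev/null; python3 st.py 1
python3 -m crank '{"translation":[[0,-1,0],[0,0,0]],"roll":[0,0],"fingers":[0,0]}' >/dev/null; python3 st.py 1
python3 -m crank '{"translation":[[0,-1,0],[0,0,0]],"roll":[0,0],"fingers":[0,0]}' >/dev/null; python3 st.py 1
```

```text
t 8.55 pos [0.5524 0.3694 0.0571] bed xy mm -86.7 1.5 F bed -1.3 -0.9 4.9
t 8.75 pos [0.5522 0.3684 0.0571] bed xy mm -85.7 1.5 F bed -1.0 -1.0 4.7
t 8.95 pos [0.5521 0.3674 0.0571] bed xy mm -84.7 1.5 F bed -0.6 -0.9 5.4
t 9.15 pos [0.552  0.3664 0.0571] bed xy mm -83.7 1.5 F bed -1.1 -1.8 6.0
t 9.35 pos [0.5518 0.3654 0.0571] bed xy mm -82.7 1.5 F bed -1.2 -0.5 5.5
t 9.55 pos [0.5517 0.3645 0.0571] bed xy mm -81.7 1.5 F bed -1.3 -0.5 6.4
t 9.75 pos [0.5515 0.3635 0.0571] bed xy mm -80.7 1.5 F bed -1.2 -0.6 5.8
t 9.95 pos [0.5514 0.3625 0.0571] bed xy mm -79.7 1.5 F bed -0.7 -0.9 5.7
t 10.15 pos [0.5512 0.3615 0.0571] bed xy mm -78.7 1.5 F bed -0.2 -0.5 6.4
t 10.35 pos [0.5511 0.3605 0.0571] bed xy mm -77.7 1.5 F bed 0.1 -1.4 6.7
```

Nothing at the left lock so far. I'll go a few mm further to be sure, then on to the middle zone.

```bash
set -e
python3 -m crank '{"translation":[[0,-1,0],[0,-1,0]],"roll":[0,0],"fingers":[0,0]}' >/dev/null; python3 st.py 1
python3 -m crank '{"translation":[[0,-1,0],[0,-1,0]],"roll":[0,0],"fingers":[0,0]}' >/dev/null; python3 st.py 1
python3 -m crank '{"translation":[[0,-1,0],[0,-1,0]],"roll":[0,0],"fingers":[0,0]}' >/dev/null; python3 st.py 1
python3 -m crank '{"translation":[[0,-2,0],[0,-3,0],[0,-3,0],[0,-3,0]],"roll":[0,0,0,0],"fingers":[0,0,0,0]}' >/dev/null; python3 st.py 1
python3 -m crank '{"translation":[[0,-3,0],[0,-3,0],[0,-3,0],[0,-2,0],[0,-1,0]],"roll":[0,0,0,0,0],"fingers":[0,0,0,0,0]}' >/dev/null; python3 st.py 1
python3 -m crank '{"translation":[[0,-1,0],[0,-1,0]],"roll":[0,0],"fingers":[0,0]}' >/dev/null; python3 st.py 1
python3 -m crank '{"translation":[[0,-1,0],[0,-1,0]],"roll":[0,0],"fingers":[0,0]}' >/dev/null; python3 st.py 1
python3 -m crank '{"translation":[[0,-1,0],[0,-1,0]],"roll":[0,0],"fingers":[0,0]}' >/dev/null; python3 st.py 1
```

```text
t 10.55 pos [0.5508 0.3587 0.0571] bed xy mm -75.9 1.5 F bed -1.4 -1.3 5.6
t 10.75 pos [0.5505 0.3567 0.0571] bed xy mm -73.8 1.5 F bed -1.3 -1.7 5.0
t 10.95 pos [0.5502 0.3547 0.0571] bed xy mm -71.8 1.4 F bed -1.1 -1.4 6.1
t 11.35 pos [0.5486 0.3438 0.0571] bed xy mm -60.8 1.4 F bed -1.0 -1.4 6.0
t 11.85 pos [0.5468 0.3317 0.0571] bed xy mm -48.6 1.3 F bed -1.5 -1.2 6.7
t 12.05 pos [0.5465 0.3299 0.0571] bed xy mm -46.7 1.3 F bed -1.2 -1.7 6.3
t 12.25 pos [0.5463 0.328  0.0571] bed xy mm -44.8 1.3 F bed -0.3 -2.1 5.6
t 12.45 pos [0.546  0.326  0.0571] bed xy mm -42.8 1.3 F bed -1.1 -1.9 6.7
```

```bash
set -e
python3 -m crank '{"translation":[[0,-1,0],[0,-1,0]],"roll":[0,0],"fingers":[0,0]}' >/dev/null; python3 st.py 1
python3 -m crank '{"translation":[[0,-1,0],[0,0,0]],"roll":[0,0],"fingers":[0,0]}' >/dev/null; python3 st.py 1
python3 -m crank '{"translation":[[0,-1,0],[0,0,0]],"roll":[0,0],"fingers":[0,0]}' >/dev/null; python3 st.py 1
python3 -m crank '{"translation":[[0,-1,0],[0,0,0]],"roll":[0,0],"fingers":[0,0]}' >/dev/null; python3 st.py 1
python3 -m crank '{"translation":[[0,-1,0],[0,0,0]],"roll":[0,0],"fingers":[0,0]}' >/dev/null; python3 st.py 1
python3 -m crank '{"translation":[[0,-1,0],[0,0,0]],"roll":[0,0],"fingers":[0,0]}' >/dev/null; python3 st.py 1
python3 -m crank '{"translation":[[0,-1,0],[0,0,0]],"roll":[0,0],"fingers":[0,0]}' >/dev/null; python3 st.py 1
python3 -m crank '{"translation":[[0,-1,0],[0,0,0]],"roll":[0,0],"fingers":[0,0]}' >/dev/null; python3 st.py 1
python3 -m crank '{"translation":[[0,-1,0],[0,0,0]],"roll":[0,0],"fingers":[0,0]}' >/dev/null; python3 st.py 1
python3 -m crank '{"translation":[[0,-1,0],[0,0,0]],"roll":[0,0],"fingers":[0,0]}' >/dev/null; python3 st.py 1
python3 -m crank '{"translation":[[0,-1,0],[0,0,0]],"roll":[0,0],"fingers":[0,0]}' >/dev/null; python3 st.py 1
python3 -m crank '{"translation":[[0,-1,0],[0,0,0]],"roll":[0,0],"fingers":[0,0]}' >/dev/null; python3 st.py 1
python3 -m crank '{"translation":[[0,-1,0],[0,0,0]],"roll":[0,0],"fingers":[0,0]}' >/dev/null; python3 st.py 1
python3 -m crank '{"translation":[[0,-1,0],[0,0,0]],"roll":[0,0],"fingers":[0,0]}' >/dev/null; python3 st.py 1
```

```text
t 12.65 pos [0.5457 0.324  0.0571] bed xy mm -40.8 1.3 F bed -1.7 -2.0 6.3
t 12.85 pos [0.5455 0.3228 0.0572] bed xy mm -39.6 1.3 F bed -0.7 -1.8 7.3
t 13.05 pos [0.5454 0.3218 0.0571] bed xy mm -38.6 1.3 F bed -0.9 -2.0 6.7
t 13.25 pos [0.5452 0.3209 0.0571] bed xy mm -37.6 1.2 F bed -0.6 -1.6 5.9
t 13.45 pos [0.5451 0.3199 0.0571] bed xy mm -36.6 1.2 F bed -1.5 -1.6 6.4
t 13.65 pos [0.5449 0.3189 0.0571] bed xy mm -35.6 1.2 F bed -0.6 -1.5 6.6
t 13.85 pos [0.5448 0.3179 0.0571] bed xy mm -34.6 1.2 F bed -0.0 -1.8 6.5
t 14.05 pos [0.5446 0.3169 0.0571] bed xy mm -33.6 1.2 F bed -1.3 -2.2 6.9
t 14.25 pos [0.5445 0.3159 0.0571] bed xy mm -32.6 1.2 F bed -0.9 -2.5 7.1
t 14.45 pos [0.5443 0.3149 0.0571] bed xy mm -31.6 1.2 F bed -0.4 -1.5 6.9
t 14.65 pos [0.5442 0.3139 0.0571] bed xy mm -30.6 1.2 F bed 0.1 -2.4 6.9
t 14.85 pos [0.544  0.3129 0.0571] bed xy mm -29.6 1.2 F bed -0.7 -2.1 7.1
t 15.05 pos [0.5439 0.3119 0.0571] bed xy mm -28.6 1.2 F bed -0.4 -1.8 7.1
t 15.25 pos [0.5438 0.3109 0.0571] bed xy mm -27.6 1.2 F bed -1.4 -2.2 5.9
```

```bash
set -e
python3 -m crank '{"translation":[[0,-1,0],[0,-1,0]],"roll":[0,0],"fingers":[0,0]}' >/dev/null; python3 st.py 1
python3 -m crank '{"translation":[[0,-1,0],[0,-1,0]],"roll":[0,0],"fingers":[0,0]}' >/dev/null; python3 st.py 1
python3 -m crank '{"translation":[[0,-1,0],[0,-1,0]],"roll":[0,0],"fingers":[0,0]}' >/dev/null; python3 st.py 1
python3 -m crank '{"translation":[[0,-2,0],[0,-3,0],[0,-3,0],[0,-3,0]],"roll":[0,0,0,0],"fingers":[0,0,0,0]}' >/dev/null; python3 st.py 1
python3 -m crank '{"translation":[[0,-3,0],[0,-3,0],[0,-3,0],[0,-2,0],[0,-1,0]],"roll":[0,0,0,0,0],"fingers":[0,0,0,0,0]}' >/dev/null; python3 st.py 1
python3 - <<'E'
from rig import get_image
import cv2
a=get_image("scene")[200:320,240:390]; cv2.imwrite("pics/s2.png",cv2.resize(a,None,fx=5,fy=5,interpolation=cv2.INTER_CUBIC))
E
```

```text
t 15.45 pos [0.5435 0.3091 0.0571] bed xy mm -25.7 1.2 F bed -0.8 -1.9 7.0
t 15.65 pos [0.5432 0.3071 0.0571] bed xy mm -23.7 1.1 F bed -1.2 -1.4 5.5
t 15.85 pos [0.5429 0.3051 0.0571] bed xy mm -21.7 1.1 F bed -2.3 -2.2 6.1
t 16.25 pos [0.5413 0.2942 0.0571] bed xy mm -10.7 1.1 F bed -1.6 -2.2 7.7
t 16.75 pos [0.5395 0.2821 0.0571] bed xy mm 1.5 1.0 F bed -1.4 -1.6 6.3
```

View pics/s2.png

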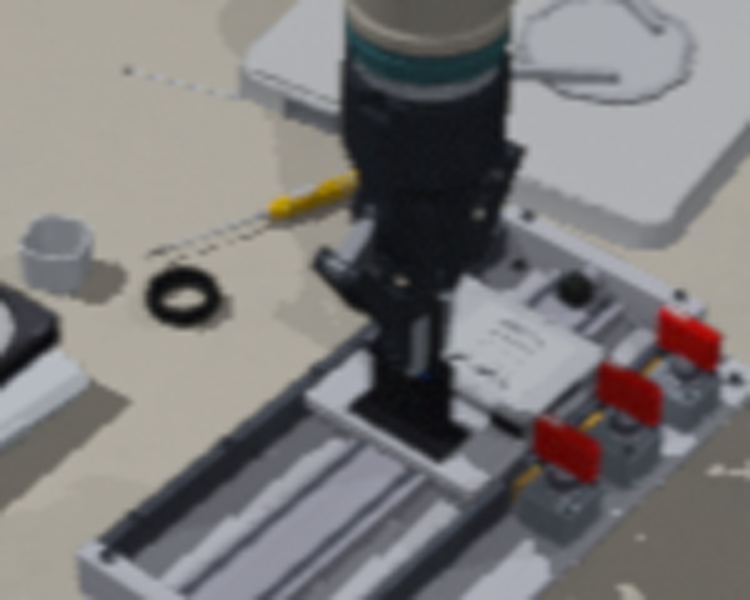

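The carriage follows the gripper: its plate is at about (390,430), and the nose is past the middle lock with all three wings unmoved. Neither the left nor the middle lock pinched, so I'm approaching the right one.

```bash
set -e
python3 -m crank '{"translation":[[0,-1,0],[0,-1,0]],"roll":[0,0],"fingers":[0,0]}' >/dev/null; python3 st.py 1
python3 -m crank '{"translation":[[0,-1,0],[0,-1,0]],"roll":[0,0],"fingers":[0,0]}' >/dev/null; python3 st.py 1
python3 -m crank '{"translation":[[0,-1,0],[0,-1,0]],"roll":[0,0],"fingers":[0,0]}' >/dev/null; python3 st.py 1
python3 -m crank '{"translation":[[0,-1,0],[0,0,0]],"roll":[0,0],"fingers":[0,0]}' >/dev/null; python3 st.py 1
python3 -m crank '{"translation":[[0,-1,0],[0,0,0]],"roll":[0,0],"fingers":[0,0]}' >/dev/null; python3 st.py 1
python3 -m crank '{"translation":[[0,-1,0],[0,0,0]],"roll":[0,0],"fingers":[0,0]}' >/dev/null; python3 st.py 1
python3 -m crank '{"translation":[[0,-1,0],[0,0,0]],"roll":[0,0],"fingers":[0,0]}' >/dev/null; python3 st.py 1
python3 -m crank '{"translation":[[0,-1,0],[0,0,0]],"roll":[0,0],"fingers":[0,0]}' >/dev/null; python3 st.py 1
python3 -m crank '{"translation":[[0,-1,0],[0,0,0]],"roll":[0,0],"fingers":[0,0]}' >/dev/null; python3 st.py 1
python3 -m crank '{"translation":[[0,-1,0],[0,0,0]],"roll":[0,0],"fingers":[0,0]}' >/dev/null; python3 st.py 1
python3 -m crank '{"translation":[[0,-1,0],[0,0,0]],"roll":[0,0],"fingers":[0,0]}' >/dev/null; python3 st.py 1
python3 -m crank '{"translation":[[0,-1,0],[0,0,0]],"roll":[0,0],"fingers":[0,0]}' >/dev/null; python3 st.py 1
python3 -m crank '{"translation":[[0,-1,0],[0,0,0]],"roll":[0,0],"fingers":[0,0]}' >/dev/null; python3 st.py 1
```

```text
t 17.0 pos [0.5392 0.2803 0.0571] bed xy mm 3.4 1.0 F bed -1.5 -2.4 6.9
t 17.2 pos [0.5389 0.2783 0.0571] bed xy mm 5.4 1.0 F bed -0.6 -3.3 7.5
t 17.4 pos [0.5386 0.2764 0.0571] bed xy mm 7.3 1.0 F bed -1.5 -2.8 7.2
t 17.6 pos [0.5385 0.2752 0.0571] bed xy mm 8.6 1.0 F bed -2.0 -2.8 7.6
t 17.8 pos [0.5383 0.2742 0.0571] bed xy mm 9.5 1.0 F bed -1.3 -3.0 7.7
t 18.0 pos [0.5382 0.2734 0.0571] bed xy mm 10.3 1.0 F bed -1.5 -2.3 7.4
t 18.2 pos [0.5382 0.2732 0.0571] bed xy mm 10.5 1.0 F bed -2.9 -2.3 6.8
t 18.4 pos [0.5382 0.273  0.0571] bed xy mm 10.8 1.0 F bed -4.2 -2.7 5.2
```

It's tight at the right lock, about 1.3 N more per mm commanded. I'll take one more mm for a clear reading, then back off 15 mm.

```bash

python3 -m crank '{"translation":[[0,-1,0],[0,0,0]],"roll":[0,0],"fingers":[0,0]}' >/dev/null; python3 st.py 1
```

```text
t 18.6 pos [0.5381 0.2728 0.0571] bed xy mm 11.0 1.0 F bed -6.5 -3.6 5.2
```

```bash

python3 -m crank '{"translation":[[0,4,0],[0,5,0],[0,5,0],[0,5,0],[0,0,0],[0,0,0]],"roll":[0,0,0,0,0,0],"fingers":[0,0,0,0,0,0]}' >/dev/null; python3 st.py 1
python3 -m crank '{"translation":[[0,0,0],[0,0,0],[0,0,0]],"roll":[0,0,0],"fingers":[0.4,0.4,0.4]}' >/dev/null; python3 st.py
python3 -m crank '{"translation":[[0,0,-20],[0,0,-40],[0,0,-40],[0,0,0]],"roll":[0,0,0,0],"fingers":[0.4,0.4,0.4,0.4]}' >/dev/null; python3 st.py
```

```text
t 19.2 pos [0.5405 0.2893 0.0571] bed xy mm -5.7 1.1 F bed -1.2 -2.5 7.8
t 19.5 pos [0.5403 0.288  0.0555] bed xy mm -4.3 1.0 F bed -0.2 0.8 -0.2
toolx heading 3.0007 want 3.0003 q [ 0.38  0.45  1.64 -0.    1.05 -1.05] w 0.033809503074374136 g 0.0 Mz 0.002807837341177036
t 19.9 pos [0.5443 0.2896 0.1618] bed xy mm -6.5 4.7 F bed -0.5 0.9 0.6
toolx heading 3.0007 want 3.0003 q [ 0.38  0.36  1.5  -0.    1.27 -1.05] w 0.034100113186281915 g 0.0 Mz 0.025296555165405694
```

```bash

python3 -m crank '{"translation":[[14,-20,0],[14,-20,0],[14,-20,0],[14,-20,0],[14,-20,0],[13,-19,0],[0,0,0],[0,0,0]],"roll":[0,0,0,0,0,0,0,0],"fingers":[0.42,0.42,0.42,0.42,0.42,0.42,0.42,0.42]}' >/dev/null; python3 st.py
python3 - <<'E'
from rig import get_image
import cv2
a=get_image("top")[235:330,205:335]; b=get_image("scene")[220:300,310:410]
cv2.imwrite("pics/t3.png",cv2.resize(a,None,fx=6,fy=6,interpolation=cv2.INTER_CUBIC))
cv2.imwrite("pics/s3.png",cv2.resize(b,None,fx=7,fy=7,interpolation=cv2.INTER_CUBIC))
from fit import *
p=[.5387,.2838,-1.7121]
for z in(.072,.16): print(((proj("scene",T(p,[[.115,-.1,z],[.115,-.064,z],[.095,-.082,z],[.135,-.082,z]]))-[310,220])*7).round().tolist())
E
```

```text
t 20.7 pos [0.4418 0.182  0.1557] bed xy mm 114.4 -81.6 F bed 0.4 0.3 -0.1
toolx heading 3.0 want 3.0003 q [ 0.24  0.17  1.79  0.    1.18 -1.18] w 0.03609475057083656 g 0.0 Mz 0.012520322820262325
[[529.0, 323.0], [442.0, 278.0], [452.0, 330.0], [517.0, 271.0]]
[[554.0, 123.0], [463.0, 79.0], [474.0, 130.0], [542.0, 72.0]]
```

View pics/s3.png

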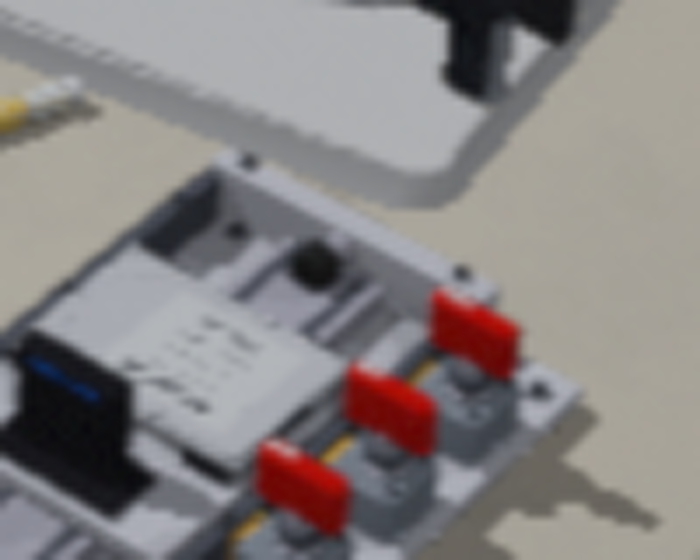

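The right wing's top edge runs (435,292)–(522,325), within 1 px of the model, and the gripper is above it. I'll descend and pinch.

```bash

python3 -m crank '{"translation":[[0,0,30],[0,0,30],[0,0,30],[0,0,15],[0,0,7],[0,0,0],[0,0,0]],"roll":[0,0,0,0,0,0,0],"fingers":[0.42,0.42,0.42,0.42,0.42,0.42,0.42]}' >/dev/null; python3 st.py
python3 -m crank '{"translation":[[0,0,0],[0,0,0],[0,0,0],[0,0,0],[0,0,0]],"roll":[0,0,0,0,0],"fingers":[0.25,0.15,0,0,0]}' 40 >/dev/null; python3 st.py
```

```text
t 21.5 pos [0.4426 0.1824 0.0444] bed xy mm 113.9 -80.8 F bed -0.3 -0.2 0.7
toolx heading 3.0011 want 3.0003 q [ 0.25  0.29  1.95 -0.    0.9  -1.18] w 0.03588767588453963 g 0.0 Mz -0.02287601234894302
t 22.0 pos [0.4425 0.1831 0.0449] bed xy mm 113.2 -81.0 F bed -5.6 -1.7 8.0
toolx heading 3.0 want 3.0003 q [ 0.25  0.29  1.95  0.    0.9  -1.18] w 0.00794390725687364 g 40.30200719833374 Mz -0.030587502881679787
```

```bash

python3 -m crank '{"translation":[[0,2,0],[0,0,0]],"roll":[0,0],"fingers":[0,0]}' >/dev/null; python3 st.py 1
python3 -m crank '{"translation":[[0,0,0],[0,0,0],[0,0,0],[0,0,0]],"roll":[0.1,0.1,0.1,0.1],"fingers":[0,0,0,0]}' >/dev/null; python3 st.py
```

```text
t 22.2 pos [0.4425 0.1832 0.0449] bed xy mm 113.1 -81.0 F bed 1.2 -0.6 8.1
t 22.6 pos [0.4427 0.1836 0.0449] bed xy mm 112.8 -81.0 F bed -0.3 -0.3 7.2
toolx heading 2.5974 want 3.0003 q [ 0.25  0.29  1.95 -0.    0.9  -0.78] w 0.00808207569542692 g 40.4326057434082 Mz 0.03867327095079173
```

Forces stay small, so I'm continuing to the full quarter turn.

```bash

python3 -m crank '{"translation":[[0,0,0],[0,0,0],[0,0,0],[0,0,0],[0,0,0],[0,0,0]],"roll":[0.12,0.12,0.12,0.12,0.12,0.12],"fingers":[0,0,0,0,0,0]}' >/dev/null; python3 st.py
python3 -m crank '{"translation":[[0,0,0],[0,0,0],[0,0,0],[0,0,0],[0,0,0],[0,0,0]],"roll":[0.12,0.12,0.12,0.08,0.02,0],"fingers":[0,0,0,0,0,0]}' >/dev/null; python3 st.py
```

```text
t 23.2 pos [0.4432 0.184  0.0449] bed xy mm 112.2 -80.5 F bed -1.3 0.5 6.3
toolx heading 1.8764 want 3.0003 q [ 0.25  0.29  1.95 -0.    0.9  -0.06] w 0.008244775680690267 g 40.28234660625458 Mz 0.10706057193435775
t 23.8 pos [0.4437 0.1841 0.0449] bed xy mm 112.1 -80.1 F bed -2.5 1.4 5.6
toolx heading 1.4209 want 3.0003 q [ 0.25  0.29  1.95 -0.    0.9   0.4 ] w 0.008399020843131613 g 40.20122587680817 Mz -0.007032622788813718
```

```bash

python3 -m crank '{"translation":[[0,0,0],[0,0,0]],"roll":[0.03,0],"fingers":[0,0]}' >/dev/null; python3 st.py
python3 -m crank '{"translation":[[0,0,0],[0,0,0]],"roll":[0.02,0],"fingers":[0,0]}' >/dev/null; python3 st.py
```

```text
t 24.0 pos [0.4437 0.1841 0.0449] bed xy mm 112.1 -80.0 F bed -2.7 0.5 5.0
toolx heading 1.392 want 3.0003 q [ 0.25  0.29  1.95 -0.    0.9   0.43] w 0.008322666878814852 g 40.40468394756317 Mz 0.3568768239656055
t 24.2 pos [0.4437 0.1841 0.0449] bed xy mm 112.1 -80.0 F bed -2.4 1.5 4.6
toolx heading 1.3728 want 3.0003 q [ 0.25  0.29  1.95 -0.    0.9   0.45] w 0.008427120146301087 g 41.32199857675005 Mz 0.5509267802190017
```

The stop is felt (0.55 N m). Now relax, release, lift and return over the handle.

```bash

python3 -m crank '{"translation":[[0,0,0],[0,0,0],[0,0,0],[0,0,0]],"roll":[-0.04,0,0,0],"fingers":[0,0.3,0.3,0.3]}' >/dev/null; python3 st.py
python3 -m crank '{"translation":[[0,0,-20],[0,0,-40],[0,0,-40],[0,0,-10],[0,0,0]],"roll":[0,0,0,0,0],"fingers":[0.3,0.3,0.3,0.3,0.3]}' >/dev/null; python3 st.py
python3 -m crank '{"translation":[[20,13,0],[20,14,0],[20,14,0],[20,14,0],[20,14,0],[17,12,0],[0,0,0]],"roll":[0,0,0,0,0,0,0],"fingers":[0.3,0.4,0.5,0.5,0.5,0.5,0.5]}' >/dev/null
python3 -m crank '{"translation":[[0,0,0],[0,0,0],[0,0,0],[0,0,0],[0,0,0],[0,0,0]],"roll":[-0.14,-0.14,-0.14,-0.14,-0.14,-0.14],"fingers":[0.5,0.5,0.5,0.5,0.5,0.5]}' >/dev/null
python3 -m crank '{"translation":[[0,0,0],[0,0,0],[0,0,0],[0,0,0],[0,0,0],[0,0,0],[0,0,0]],"roll":[-0.14,-0.14,-0.14,-0.14,-0.14,-0.05,0],"fingers":[0.5,0.5,0.5,0.5,0.5,0.5,0.5]}' >/dev/null; python3 st.py
python3 - <<'E'
from rig import get_image
import cv2
b=get_image("scene")[200:320,270:420]
cv2.imwrite("pics/s4.png",cv2.resize(b,None,fx=5,fy=5,interpolation=cv2.INTER_CUBIC))
E
```

```text
t 24.6 pos [0.4413 0.1835 0.0436] bed xy mm 113.0 -82.3 F bed 0.5 0.3 0.4
toolx heading 1.4105 want 3.0003 q [ 0.25  0.29  1.95 -0.    0.9   0.41] w 0.02539556651092212 g 0.0 Mz 0.012978153410943053
t 25.1 pos [0.4429 0.1841 0.1553] bed xy mm 112.2 -80.8 F bed -0.9 0.6 -0.3
toolx heading 1.4106 want 3.0003 q [ 0.25  0.17  1.79 -0.    1.18  0.41] w 0.025677707989281567 g 0.0 Mz 0.038058084490911095
t 27.1 pos [0.5387 0.2853 0.1521] bed xy mm -1.5 -0.2 F bed 0.1 -0.1 0.7
toolx heading 3.0002 want 3.0003 q [ 0.37  0.37  1.52 -0.    1.26 -1.06] w 0.04282880075391221 g 0.0 Mz -0.013646177016209977
```

View pics/s4.png

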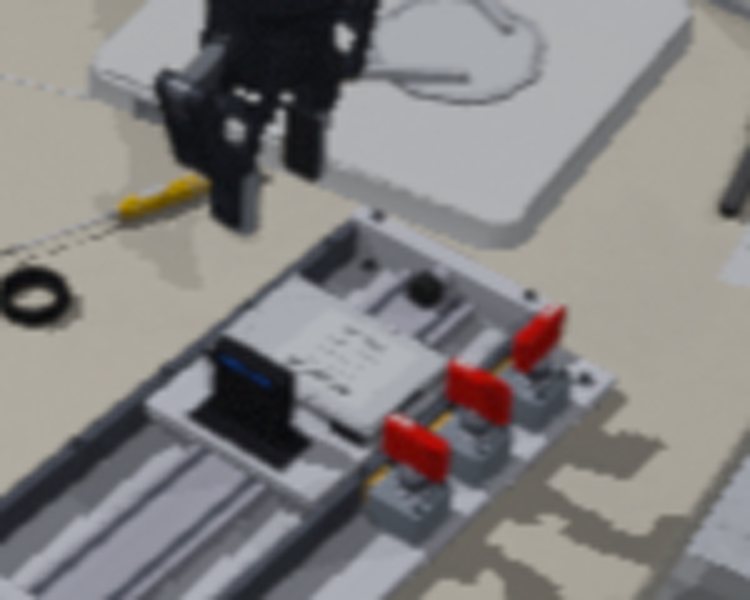

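The right wing, at (540,335), now lies along the bed; the other two are unchanged. I'll re-grip the handle.

```bash

python3 -m crank '{"translation":[[-1,3,30],[0,0,30],[0,0,25],[0,0,10],[0,0,0],[0,0,0],[0,0,0],[0,0,0]],"roll":[0,0,0,0,0,0,0,0],"fingers":[0.5,0.5,0.5,0.5,0.3,0.2,0,0]}' 30 >/dev/null; python3 st.py
python3 -m crank '{"translation":[[0,0,0],[0,0,0],[0,0,0]],"roll":[0,0,0],"fingers":[0,0,0]}' >/dev/null; python3 st.py
```

```text
t 27.95 pos [0.5428 0.2897 0.0602] bed xy mm -6.4 3.3 F bed 0.0 0.3 0.4
toolx heading 3.0007 want 3.0003 q [ 0.38  0.45  1.63 -0.    1.06 -1.05] w 0.010045500289621825 g 29.44382607936859 Mz 0.044003465526059285
t 28.25 pos [0.5428 0.2897 0.06  ] bed xy mm -6.4 3.2 F bed 0.3 0.1 6.2
toolx heading 3.0008 want 3.0003 q [ 0.38  0.45  1.63 -0.    1.06 -1.05] w 0.009618581668222577 g 30.321630835533142 Mz -0.014967959199380834
```

```bash
set -e
python3 -m crank '{"translation":[[0,-3,0],[0,-3,0],[0,-3,0],[0,-3,0],[0,-2,0],[0,0,0]],"roll":[0,0,0,0,0,0],"fingers":[0,0,0,0,0,0]}' >/dev/null; python3 st.py 1
python3 -m crank '{"translation":[[0,-1,0],[0,-1,0],[0,0,0]],"roll":[0,0,0],"fingers":[0,0,0]}' >/dev/null; python3 st.py 1
python3 -m crank '{"translation":[[0,-1,0],[0,-1,0],[0,0,0]],"roll":[0,0,0],"fingers":[0,0,0]}' >/dev/null; python3 st.py 1
python3 -m crank '{"translation":[[0,-1,0],[0,-1,0],[0,0,0]],"roll":[0,0,0],"fingers":[0,0,0]}' >/dev/null; python3 st.py 1
python3 -m crank '{"translation":[[0,-2,0],[0,-2,0],[0,-2,0],[0,-2,0],[0,-1,0],[0,0,0]],"roll":[0,0,0,0,0,0],"fingers":[0,0,0,0,0,0]}' >/dev/null; python3 st.py 1
python3 -m crank '{"translation":[[0,-1,0],[0,0,0]],"roll":[0,0],"fingers":[0,0]}' >/dev/null; python3 st.py 1
python3 -m crank '{"translation":[[0,-1,0],[0,0,0]],"roll":[0,0],"fingers":[0,0]}' >/dev/null; python3 st.py 1
python3 -m crank '{"translation":[[0,-1,0],[0,0,0]],"roll":[0,0],"fingers":[0,0]}' >/dev/null; python3 st.py 1
python3 -m crank '{"translation":[[0,-1,0],[0,0,0]],"roll":[0,0],"fingers":[0,0]}' >/dev/null; python3 st.py 1
python3 -m crank '{"translation":[[0,-1,0],[0,0,0]],"roll":[0,0],"fingers":[0,0]}' >/dev/null; python3 st.py 1
python3 -m crank '{"translation":[[0,-1,0],[0,0,0]],"roll":[0,0],"fingers":[0,0]}' >/dev/null; python3 st.py 1
```

```text
t 28.85 pos [0.5408 0.276  0.06  ] bed xy mm 7.4 3.2 F bed -0.4 0.1 6.1
t 29.15 pos [0.5405 0.2743 0.06  ] bed xy mm 9.1 3.1 F bed -1.1 -0.4 5.1
t 29.45 pos [0.5403 0.2724 0.06  ] bed xy mm 11.0 3.2 F bed -1.3 -0.5 5.9
t 29.75 pos [0.54   0.2706 0.06  ] bed xy mm 12.9 3.1 F bed -1.2 -0.3 4.5
t 30.35 pos [0.5386 0.2613 0.06  ] bed xy mm 22.3 3.1 F bed -0.7 -1.3 4.9
t 30.55 pos [0.5385 0.2604 0.06  ] bed xy mm 23.1 3.1 F bed -0.5 -0.1 6.7
t 30.75 pos [0.5384 0.2595 0.0601] bed xy mm 24.1 3.1 F bed -1.2 -0.3 6.4
t 30.95 pos [0.5382 0.2585 0.06  ] bed xy mm 25.1 3.1 F bed -0.4 -0.1 5.9
t 31.15 pos [0.5381 0.2575 0.06  ] bed xy mm 26.2 3.1 F bed -1.2 -1.0 5.9
t 31.35 pos [0.5379 0.2567 0.0601] bed xy mm 27.0 3.1 F bed -0.8 0.1 5.1
t 31.55 pos [0.5379 0.2561 0.0601] bed xy mm 27.5 3.1 F bed -2.1 -0.8 5.0
```

Free past the eased lock, and the buffer starts at about 27 mm as expected. I'll press on gently.

```bash

python3 -m crank '{"translation":[[0,-1,0],[0,0,0]],"roll":[0,0],"fingers":[0,0]}' >/dev/null; python3 st.py 1
python3 -m crank '{"translation":[[0,-1,0],[0,0,0]],"roll":[0,0],"fingers":[0,0]}' >/dev/null; python3 st.py 1
python3 -m crank '{"translation":[[0,-1,0],[0,0,0]],"roll":[0,0],"fingers":[0,0]}' >/dev/null; python3 st.py 1
```

```text
t 31.75 pos [0.5378 0.2556 0.06  ] bed xy mm 28.1 3.0 F bed -2.7 -1.1 5.1
t 31.95 pos [0.5377 0.2549 0.06  ] bed xy mm 28.8 3.1 F bed -5.2 -1.2 6.1
t 32.15 pos [0.5376 0.2543 0.0601] bed xy mm 29.3 3.1 F bed -6.2 -1.5 5.4
```

```bash

python3 -m crank '{"translation":[[0,1,0],[0,1,0],[0,0,0]],"roll":[0,0,0],"fingers":[0,0,0]}' >/dev/null; python3 st.py 1
```

```text
t 32.45 pos [0.5377 0.2553 0.06  ] bed xy mm 28.3 3.1 F bed -3.1 -0.2 5.9
```

```bash

python3 -m crank '{"translation":[[0,0.5,0],[0,0,0],[0,0,0],[0,0,0],[0,0,0],[0,0,0]],"roll":[0,0,0,0,0,0],"fingers":[0,0,0.2,0.35,0.5,0.5]}' >/dev/null; python3 st.py
python3 -m crank '{"translation":[[0,0,-20],[0,0,-40],[0,0,-40],[0,0,-20],[0,0,0]],"roll":[0,0,0,0,0],"fingers":[0.5,0.5,0.5,0.5,0.5]}' >/dev/null; python3 st.py
python3 - <<'E'
from rig import get_image
import cv2
b=get_image("scene")[200:320,270:420]
cv2.imwrite("pics/s5.png",cv2.resize(b,None,fx=5,fy=5,interpolation=cv2.INTER_CUBIC))
E
```

```text
t 33.05 pos [0.5365 0.2539 0.0584] bed xy mm 30.0 2.0 F bed -0.5 0.5 -0.1
toolx heading 3.0008 want 3.0003 q [ 0.33  0.42  1.68 -0.    1.04 -1.1 ] w 0.04220868193563713 g 0.0 Mz -0.06800446412342823
t 33.55 pos [0.5391 0.2548 0.1825] bed xy mm 28.6 4.5 F bed -1.9 0.9 0.5
toolx heading 3.0007 want 3.0003 q [ 0.33  0.32  1.51 -0.    1.3  -1.1 ] w 0.042665662183900846 g 0.0 Mz -0.013985708750852713
```

View pics/s5.png

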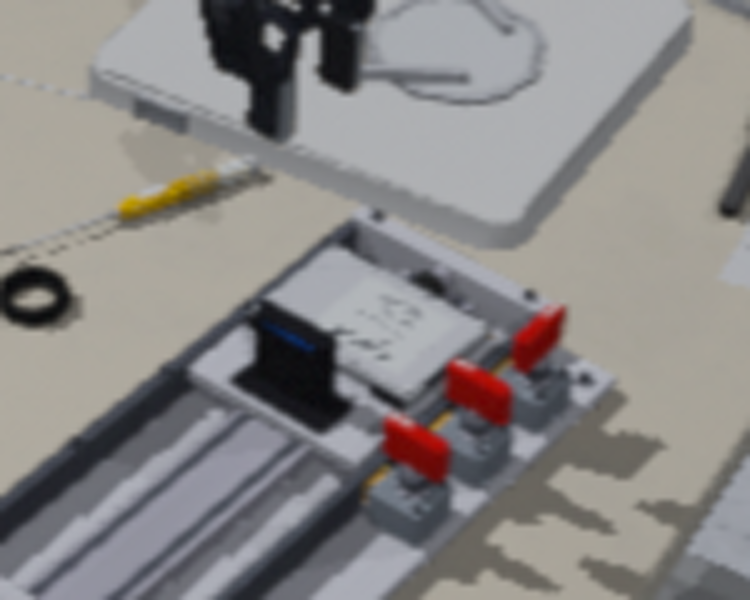

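The nose is up against the buffer, and the handle's top edge runs about (255,305)–(338,350). The right wing is eased, the other two are untouched, and the gripper is clear. Handing in.

```bash
python3 -c "
from rig import manip
print(manip.sign_off())"
```

```text
the job is handed in; nothing more can be done
None
```

The right-hand lock was the one pinching: I felt it go tight at about 6.5 N, backed off about 16 mm, eased that lock a full quarter turn to its stop, ran the carriage home against the buffer, let go and handed the job in at about 34 s with the other two locks untouched.

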